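# Work the fit-up wedge loose and put it back in the tray

### The arm

A 6-joint arm with a two-finger parallel gripper is mounted at the origin on the work surface. World frame = base frame: x ahead of the robot, y to its left, z up, the work surface at z = 0. Lengths are in m, angles in degrees, forces in N, time in s.
With the tool pointing down it reaches from about 0.375 to 0.9 m from the base axis. Payload 3.1 kg.
Tool frame: the origin (TCP) lies on the centre line of the jaws, within the pads' length; the fingertips stand 25 mm ahead of it and the grasp point (between the pads) lies 6 mm ahead of it; z points along the fingers, y is the line along which they close (so a half turn about z gives the same grasp; the last joint's range is limited). The gripper opens to 87 mm and grips with 3 to 60 N. Pads are 19 mm wide; open, the fingers measure 117 mm over their backs; the gripper's body (75 mm by 190 mm) begins 51 mm behind the grasp point.
Start: joints at [63.856, 30.224, 82.088, -0, 67.689, -10.227], TCP at [0.171, 0.601, 0.248] pointing down, gripper open.
Joint ranges: [-176.69, 176.69], [-43.24, 126.21], [12.49, 139.97], [-82, 262], [0, 151.66], [-163.58, 163.58]. Speed limits (degrees/s): [159.86, 159.86, 180, 180, 180, 180].

### API

Orientations are given as a 3x3 rotation matrix whose columns are the frame's x, y, z axes.
In Python, from rig import * gives the robot as it stands.
- The arm moves only by the tool step_arm, never from a script. Its argument "steps" is a list of rows, each a list of 7 numbers: the shift along the tool's x, y, z normalised to -1 to 1, where 1 is 0.3 m, then the turn, a rotation vector about the tool's x, y, z normalised to -1 to 1, where 1 is 45 degrees, then the gripper's target within -1 to 1 (shut at 1, half-way at 0, fully open at -1). A call has 1 to 8 rows; each row is the pose to reach, as a shift and turn from the pose commanded when the call began, along the tool's axes at that moment; what a row does not reach only later rows make up. A row lasts 1/12 s, in which the tool goes at most 41.7 mm and 7.16 degrees, less where a joint would pass 70% of its speed; a pose out of reach is approached as far as the arm can. A call with a number of a shift or a turn outside -1 to 1 is refused whole. A call with a gripper value outside its range is refused whole. The fingers move at their own pace and stop on an object; the grip force is fixed at half the most. Time passes only in rows, so rows that repeat a pose let the fingers close. It gives the time, the measured TCP pose, the force, the opening and the grip force at its end, in the units of the state.
- read_state(): the state, without advancing time (a new reading comes with each control period).
- capture(name): name is "scene" or "top" or "wrist"; returns a dict with "image" (400x640x3 uint8, red, green, blue), "vertical_fov" (degrees; the focal length in pixels is half the picture's height over the tangent of half this angle, whatever the lens; pixels are square), "cx", "cy" (the principal point, pixels), "k1" (the pictures are not rectified: a ray, as slopes to the right and down, at radius r is drawn at 1 + k1 r^2 times it, then the intrinsics apply), "world_from_camera" (4x4, takes a point from camera to world coordinates); the wrist camera has in their place "T_tool_cam" (4x4, takes a point from camera to tool coordinates, whose origin is the TCP and whose axes are the flange's). Camera axes: x right, y down, z forward; pixel columns grow to the right and rows downward; lengths in m; the calibration is good to about 2 mm. A picture is of the moment at which its call begins: read the wrist's pose just before it. There is no depth.
- hand_in(): hands the job in; it is judged then, once.
The state is a dict: "time_s": time; "joint_positions": joint angles; "qvel": joint speeds; "tau": joint torques, N m; "position": TCP position; "tcp_rot": TCP orientation; "force": force on the tool from outside, world axes, zero at the start; "moment": the same for the moment, N m; "opening": opening from 0.0 (shut) to 1.0 (fully open); "grasp_force": force on a finger pad.
Only numpy, scipy, OpenCV 4.12 (cv2) and the standard library are available. Lean on these libraries where they do the work, as an engineer would, in place of code of your own. Each camera call takes 0.05 s, during which the arm holds its last target. There are 200 camera calls.

### The job

The steel wedge with the bar across its head is jammed under the bridge on the fit-up with the sheet-metal box. Rock its head from side to side, several times each way and a little farther out each time, until it slides free - a straight pull only drags the whole fit-up along the bench, and the fit-up must stay where it lies. Then lay the wedge down flat on the tray's floor beside the spare wedge, without dropping it, and leave the spare lying flat in the tray and the hammer, tape measure and square tube where they are.

Things in the scene. Friction and masses are not known exactly. Their poses are not given: they have to be found in the camera images.
- work: The fit-up, loose on the bench, 2.9 kg in all: steel base plate 240 (x) x 170 (y) x 5 mm, origin at the centre of its underside, z up. On it an open sheet box 115 x 130 mm, top 90 above the bench, from x = +1 to +116. A tongue 36 wide, top 9 up, runs from the box to x = -85. The wedge sits under the bridge at x = -68, along the fit-up's x axis, its head towards -x.
- wedge: The wedge to remove: steel, 130 long (x), 20 wide, 0.34 kg. Origin at the centre of its flat underside, z up. Toe (6 thick) at x = +65, head end (24.6 thick) at x = -65, an even taper on top. At the start it is parallel to the fit-up, on its x axis, origin at the fit-up's x = -100 to -104, underside 15 above the bench; 80 mm of its sides stand free between bridge and bar.
- wedge_bar (a point): Centre of the round bar, 12 mm in diameter and 70 long along y, welded across the wedge's head end: at the wedge's x = -71, z = 12 mm.
- wedge_toe (a point): Tip of the wedge's thin end, 3 mm above its underside.
- bridge_mouth (a point): Point on the fit-up (x = -68, y = 0, 25.7 mm up) amid the bridge, where this bears on the wedge. The bridge is a steel arch 14 thick (x), 76 wide (y), 47 tall, opening 46 wide. Under the wedge there is a packing block 14 x 34 mm, top 15 up. Pulled straight, the wedge at first holds harder than the bench's friction holds the fit-up; a few newtons sideways at its head turn it.
- plate_back (a point): Middle of the base plate's back edge, behind the box: at the fit-up's x = +120, y = 0, top side.
- tray: Open dark grey tray fixed to the bench, outside 190 (x) x 200 (y) x 32 mm tall, walls and floor 4 mm. Origin at the centre of its underside. The spare wedge lies along x in its +y half; the -y half is empty.
- spare: The spare wedge, just like the other (same shape, origin and axes), lying flat in the tray.
- hammer: Chipping hammer lying on the bench, 220 long (x, head at the +x end, black grip at -x), head 125 across y, 27 tall. Origin under its middle.
- tape: Blue tape measure, 66 x 62 x 30 mm. Origin at the centre of its underside.
- tube: Offcut of square steel tube lying on the bench, 70 long (x), 40 x 40 mm, open at both ends. Origin at the centre of its underside. It starts out beyond the wedge's head, 80 mm or more from the cross bar.
- bridge (a joint): How far the bridge stands up (m): about 0 with the wedge fully driven, where it presses with about 25 N; it springs down as the wedge comes out, to -0.0022 (no more pressure) after some 16 mm. While the wedge turns from side to side it also slides out under a light pull (under 10 N).
There are look-alikes about, which are no part of the job. What is shaped like the spare but brown or pink is not meant.

How it is judged (in metres and radians):
On the way, in this order (a step that is already met when the one before it is completed fails the run):
1. the wedge's head has been rocked 3 mm to the left (the fit-up's +y side of its centre line), its toe still under the bridge (y of wedge_bar in the frame of work above 0.003 m and x of wedge_toe in the frame of work above -0.07 m), for 0.02 s.
2. then 3 mm to the right (-y), still under the bridge (y of wedge_bar in the frame of work below -0.003 m and x of wedge_toe in the frame of work above -0.07 m), for 0.02 s.
3. then 3 mm to the left again, still under the bridge (all of step 1), for 0.02 s.
4. the wedge has slid out from under the bridge (x of wedge_toe in the frame of work below -0.078 m), for 0.02 s.
At the end, for the whole second after the job is handed in: The wedge lies still and flat on its underside on the tray floor, wholly inside the tray and not resting on the spare or the rim; the spare lies flat in the tray too; the fit-up is within 15 mm of where it lay, and hammer, tape and tube within 20 mm (x of wedge_bar in the frame of tray between -0.095 and 0.095 m and y of wedge_bar in the frame of tray between -0.098 and 0.098 m and x of wedge_toe in the frame of tray between -0.095 and 0.095 m and y of wedge_toe in the frame of tray between -0.098 and 0.098 m and z of each of wedge, spare in the frame of tray below 0.008 m and angle between each of wedge, spare's own z axis and vertical below 0.08 rad and linear speed of wedge below 0.02 m/s and horizontal distance between spare and tray below 0.09 m and distance of each of bridge_mouth, plate_back from where it was at the start of the episode below 0.015 m and distance of each of hammer, tape, tube from where it was at the start of the episode below 0.02 m); the robot touches nothing.
It fails at once if the fit-up is dragged or turned more than 15 mm (distance of any of bridge_mouth, plate_back from where it was at the start of the episode above 0.015 m).
It fails at once if the hammer, tape or tube is moved more than 20 mm (distance of any of hammer, tape, tube from where it was at the start of the episode above 0.02 m).
It fails at once if the wedge is dropped into the tray (faster than 0.7 m/s close over its floor: a fall of some 25 mm) (horizontal distance between wedge and tray below 0.1 m and height (world z) of wedge below 0.05 m and linear speed of wedge above 0.7 m/s).
It also fails if it takes over 67 s, if anything falls off the work surface, if the arm or the gripper's body presses on something with over 40 N, if the wrist force passes 120 N, or if a joint passes its speed limit or range.

## Working session

There is one attempt and no reset: what is moved stays moved. The work goes in short steps, Python scripts to look and compute and a tool call to move; the robot and the scene stay as the last step left them, time stands still between calls to the robot, and variables do not carry over. Pictures are saved under pics/ and viewed, at most 10 in all, crops included, and the job is handed in when it is done.

Besides the shell and the picture viewer there is one more tool, called after ">>>" as a command line: name --pt "numbers of a row" for each row, then --argument value for the rest. step_arm: Moves the arm, as the interface text tells. Scaled input: -1 to 1 covers 0.3 m each way for a shift and 45 degrees each way for a turn. Its arguments: {"type":"object","properties":{"steps":{"type":"array"}},"required":["steps"]}

```bash
mkdir -p pics
cat > h.py <<'E'
from rig import *
import numpy as np, cv2
def grab(name, fn=None):
    s=read_state(); c=capture(name)
    if name=="wrist":
        T=np.eye(4);T[:3,:3]=np.array(s["tcp_rot"]);T[:3,3]=s["position"]
        c["W"]=T@np.array(c["T_tool_cam"])
    else: c["W"]=np.array(c["world_from_camera"])
    if fn: cv2.imwrite(fn,np.array(c["image"])[:,:,::-1])
    return c
def K(c):
    f=200/np.tan(np.radians(c["vertical_fov"])/2)
    return np.array([[f,0,c["cx"]],[0,f,c["cy"]],[0,0,1]])
def ray(c,p):
    u=cv2.undistortPoints(np.array(p,float).reshape(-1,1,2),K(c),dist(c)).reshape(-1,2)
    d=np.c_[u,np.ones(len(u))]@c["W"][:3,:3].T
    return c["W"][:3,3],d/np.linalg.norm(d,axis=1,keepdims=True)
def dist(c): return np.array([c["k1"],0,0,0,0.])
def plane(c,p,z):
    o,d=ray(c,p); return o+d*((z-o[2])/d[:,2])[:,None]
def tri(c1,p1,c2,p2):
    A=np.zeros((3,3));b=np.zeros(3)
    R=[ray(c1,[p1]),ray(c2,[p2])]
    for o,d in R:
        P=np.eye(3)-np.outer(d[0],d[0]);A+=P;b+=P@o
    x=np.linalg.solve(A,b)
    return x,[np.linalg.norm(np.cross(x-o,d[0])) for o,d in R]
def proj(c,X):
    M=np.linalg.inv(c["W"]);r,_=cv2.Rodrigues(M[:3,:3])
    return cv2.projectPoints(np.array(X,float).reshape(-1,1,3),r,M[:3,3],K(c),dist(c))[0].reshape(-1,2)
E
python3 - <<'E'
from h import *
import pickle
cs={n:grab(n,f"pics/{n}0.png") for n in("scene","top","wrist")}
pickle.dump(cs,open("c0.pkl","wb"))
for n,c in cs.items(): print(n,c["vertical_fov"],c["k1"],c["W"].round(3).tolist())
s=read_state();print(s["tcp_rot"],s["position"],s["time_s"])
a=np.vstack([cv2.imread(f"pics/{n}0.png") for n in("scene","top")])
cv2.imwrite("pics/st.png",cv2.resize(a,(480,600)))
E
```

```text
scene 53.11503602618539 0.02154403214766105 [[-0.6, 0.457, -0.657, 1.144], [0.8, 0.318, -0.509, 0.451], [-0.023, -0.831, -0.556, 0.543], [0.0, 0.0, 0.0, 1.0]]
top 54.40881212166974 -0.0034554266754688737 [[-0.025, -0.993, 0.115, 0.455], [-1.0, 0.025, -0.001, 0.001], [-0.002, -0.115, -0.993, 0.966], [0.0, 0.0, 0.0, 1.0]]
wrist 61.12700676590506 -0.058847201973768554 [[0.274, 0.919, 0.282, 0.093], [0.962, -0.262, -0.082, 0.623], [-0.001, 0.294, -0.956, 0.384], [0.0, 0.0, 0.0, 1.0]]
[[-9.61670428e-01  2.74207006e-01 -7.10914370e-04]
 [ 2.74207789e-01  9.61669318e-01 -1.48681014e-03]
 [ 2.75970782e-04 -1.62475960e-03 -9.99998642e-01]] [0.17114105 0.60058027 0.24681087] 0.15
```

View pics/top0.png

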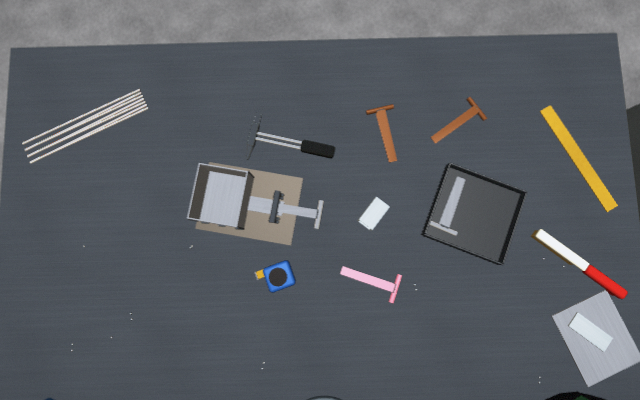

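View pics/scene0.png

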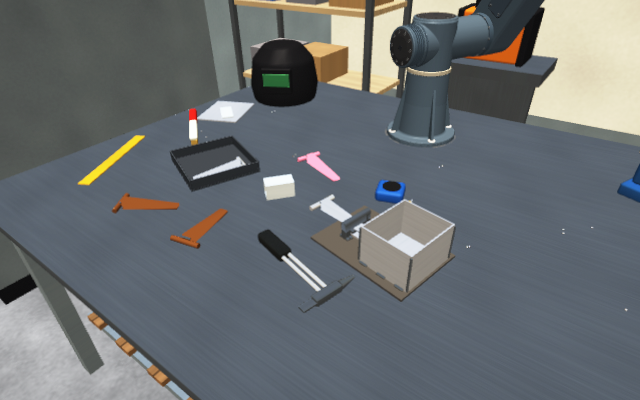

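The top view shows the wedge with its bar at about (320,214), the bridge at (277,207), the tube at (374,213), and the tray centred near (473,213). The spare's bar is at (443,229) and its toe at (460,178). In the scene view the wedge bar is at about (324,206) and the bridge at (354,222).

Run:
```python
from h import *
import pickle
cs=pickle.load(open("c0.pkl","rb"));t,s=cs["top"],cs["scene"]
for n,a,b in [("bar",(320,214),(324,206)),("spare bar",(443,229),(241,161)),("tray corner TL",(450,165),(187,187)),("tray TR",(524,191),(171,152)),("tray BL",(423,234),(259,159)),("tray BR",(500,264),(233,139))]:
    print(n,tri(t,a,s,b))
print(plane(t,[(320,214),(277,207)],.027),plane(t,[(450,165),(524,191),(500,264),(423,234)],.032).round(3))
print(plane(t,[(203,163),(302,179),(292,244),(197,235)],.005).round(3))
st=read_state();R=np.array(st["tcp_rot"])
print(np.array(t["T_tool_cam"]) if "T_tool_cam" in t else np.array(cs["wrist"]["T_tool_cam"]).round(3))
```

```text
bar (array([ 5.29871246e-01, -4.33384870e-04,  1.34952113e-02]), [np.float64(0.0035353817421011993), np.float64(0.003535381742101135)])
spare bar (array([ 0.48919626, -0.30308386,  0.02009847]), [np.float64(0.0030623568120401634), np.float64(0.003062356812040324)])
tray corner TL (array([ 0.64995531, -0.33539478,  0.00647465]), [np.float64(0.0036957404850938478), np.float64(0.003695740485093828)])
tray TR (array([ 0.57424309, -0.50158001,  0.02682961]), [np.float64(7.05376036802536e-05), np.float64(7.053760368031297e-05)])
tray BL (array([ 0.47660219, -0.24745913,  0.03798943]), [np.float64(0.0009959176622187284), np.float64(0.0009959176622186738)])
tray BR (array([ 0.39974459, -0.43350101,  0.01737065]), [np.float64(2.6354301874632607e-06), np.float64(2.6354301873942715e-06)])
[[ 0.53076994 -0.00329283  0.027     ]
 [ 0.55044999  0.10049296  0.027     ]] [[ 0.642 -0.324  0.032]
 [ 0.574 -0.499  0.032]
 [ 0.401 -0.427  0.032]
 [ 0.476 -0.248  0.032]]
[[0.669 0.288 0.005]
 [0.621 0.039 0.005]
 [0.461 0.067 0.005]
 [0.488 0.301 0.005]]
[[-0.    -0.956 -0.294  0.081]
 [ 1.    -0.     0.001  0.   ]
 [-0.001 -0.294  0.956 -0.137]
 [ 0.     0.     0.     1.   ]]
```

```bash
cat >> h.py <<'E'
from scipy.spatial.transform import Rotation as Ro
def Rdown(yaw):
    a=np.radians(yaw);x=np.array([np.cos(a),np.sin(a),0]);z=np.array([0,0,-1.]);return np.c_[x,np.cross(z,x),z]
def plan(poses,g=-1):
    s=read_state();p=np.array(s["position"]);R=np.array(s["tcp_rot"])
    for P,yaw in poses:
        P=np.array(P);Rt=Rdown(yaw)
        print((np.r_[R.T@(P-p)/.3,np.degrees(Ro.from_matrix(R.T@Rt).as_rotvec())/45]).round(4).tolist(),g)
        p,R=P,Rt
E
python3 - <<'E'
from h import *
plan([((.33,.33,.24),122),((.54,.042,.20),79)])
E
```

```text
[-0.7566, -0.7221, 0.0237, -0.0021, 0.0004, 0.9352] -1
[-1.1851, 0.0849, 0.1333, 0.0, 0.0, 0.9556] -1
```

>>> step_arm --pt "-0.757 -0.722 0.024 0 0 0.935 -1" --pt "-0.757 -0.722 0.024 0 0 0.935 -1" --pt "-0.757 -0.722 0.024 0 0 0.935 -1" --pt "-0.757 -0.722 0.024 0 0 0.935 -1" --pt "-0.757 -0.722 0.024 0 0 0.935 -1" --pt "-0.757 -0.722 0.024 0 0 0.935 -1" --pt "-0.757 -0.722 0.024 0 0 0.935 -1" --pt "-0.757 -0.722 0.024 0 0 0.935 -1"

```text
time_s: 0.82
position: [0.3315, 0.3272, 0.2402]
tcp_rot: [[-0.528, 0.849, -0.0], [0.849, 0.528, -0.002], [-0.001, -0.001, -1.0]]
force: [0.5, -0.7, -0.3]
opening: 0.997
grasp_force: 0.0
```

>>> step_arm --pt "-1 0.07 0.12 0 0 0.956 -1" --pt "-1 0.07 0.12 0 0 0.956 -1" --pt "-1 0.07 0.12 0 0 0.956 -1" --pt "-1 0.07 0.12 0 0 0.956 -1" --pt "-1 0.07 0.12 0 0 0.956 -1" --pt "-1 0.07 0.12 0 0 0.956 -1" --pt "-1 0.07 0.12 0 0 0.956 -1" --pt "-1 0.07 0.12 0 0 0.956 -1"

```text
time_s: 1.48
position: [0.5115, 0.0824, 0.2039]
tcp_rot: [[0.195, 0.981, 0.004], [0.981, -0.195, -0.002], [-0.001, 0.004, -1.0]]
force: [1.0, 0.1, -0.2]
opening: 0.999
grasp_force: 0.0
```

Run:
```python
from h import *
plan([((.54,.042,.20),79)])
```

```text
[-0.1136, 0.1195, 0.0137, 0.0054, 0.0014, -0.006] -1
```

Run:
```python
from h import *
import pickle
pickle.dump(grab("wrist","pics/wA.png"),open("wA.pkl","wb"))
```

>>> step_arm --pt "-0.26 0.12 0.014 0 0 0 -1" --pt "-0.26 0.12 0.014 0 0 0 -1" --pt "-0.26 0.12 0.014 0 0 0 -1" --pt "-0.26 0.12 0.014 0 0 0 -1" --pt "-0.26 0.12 0.014 0 0 0 -1"

```text
time_s: 1.95
position: [0.5266, 0.0047, 0.1999]
tcp_rot: [[0.191, 0.982, -0.002], [0.982, -0.191, 0.001], [0.001, -0.002, -1.0]]
force: [-0.6, -0.2, 0.3]
opening: 1.003
grasp_force: 0.0
```

Run:
```python
from h import *
import pickle
pickle.dump(grab("wrist","pics/wB.png"),open("wB.pkl","wb"))
a=np.vstack([cv2.imread(f"pics/w{n}.png") for n in "AB"])
a=np.hstack([cv2.imread(f"pics/w{n}.png")[:,:] for n in "AB"])
cv2.imwrite("pics/wAB.png",np.vstack([cv2.imread(f"pics/w{n}.png")[40:340] for n in "AB"]))
print(read_state()["position"])
```

```text
[0.52647758 0.0052214  0.19999564]
```

View pics/wAB.png

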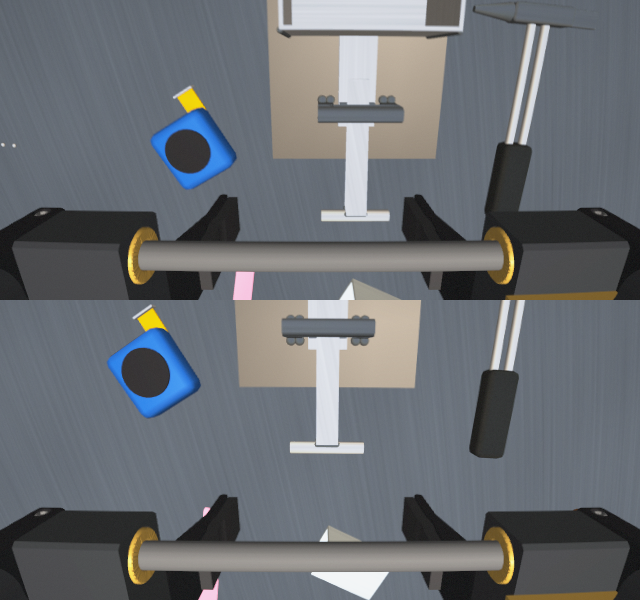

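Both wrist views show the wedge pointing straight up the image, with the whole bar visible. The bar ends are at (321,256) and (389,256) in A, and at (290,188) and (364,188) in B (full-frame rows). The tube is visible at the bottom, and the bridge is at (360,154) in A and (328,67) in B.

Run:
```python
from h import *
import pickle
C={n:pickle.load(open(f"w{n}.pkl","rb")) for n in "AB"}
roi={"A":(310,248,402,266),"B":(278,180,378,196)}
sroi={"A":(335,205,385,240),"B":(305,130,352,175)}
E={};S={}
for n,c in C.items():
    im=cv2.cvtColor(np.array(c["image"]),cv2.COLOR_RGB2GRAY)
    x0,y0,x1,y1=roi[n];m=im[y0:y1,x0:x1]>165;ys,xs=np.nonzero(m)
    l,r=xs.min(),xs.max()
    E[n]=[(x0+l-.0,y0+ys[xs<l+6].mean()),(x0+r,y0+ys[xs>r-6].mean())]
    x0,y0,x1,y1=sroi[n];S[n]=[]
    for y in (y0,y1):
        xs=np.nonzero(im[y,x0:x1]>165)[0];S[n].append((x0+(xs.min()+xs.max())/2,y))
    print(n,E[n],S[n],len(xs))
P=[tri(C["A"],E["A"][i],C["B"],E["B"][i]) for i in(0,1)]
for p in P:print(p[0].round(4),np.round(p[1],4))
mid=(P[0][0]+P[1][0])/2;print("mid",mid,"len",np.linalg.norm(P[0][0]-P[1][0]))
d=P[1][0]-P[0][0];print("axis from bar",np.degrees(np.arctan2(d[1],d[0]))+90)
for n in "AB":
    q=plane(C[n],S[n],.036);v=q[0]-q[1];print(n,q.round(4),np.degrees(np.arctan2(v[1],v[0])))
    print(plane(C[n],[np.mean(E[n],0)],.030))
for n,e in(("A",[(273,198),(435,198)]),("B",[(239,127),(415,127)])):
    q=plane(C[n],e,.005);v=q[1]-q[0];print("plate edge",q.round(4),np.degrees(np.arctan2(v[1],v[0]))+90,q.mean(0),np.linalg.norm(v))
```

```text
A [(np.float64(321.0), np.float64(255.5762711864407)), (np.int64(389), np.float64(255.5818181818182))] [(np.float64(356.5), 205), (np.float64(355.5), 240)] 22
B [(np.float64(290.0), np.float64(187.0)), (np.int64(363), np.float64(187.92307692307693))] [(np.float64(327.0), 130), (np.float64(326.5), 175)] 22
[0.4976 0.0078 0.0307] [0.0001 0.0001]
[ 0.565  -0.006   0.0308] [0.0004 0.0004]
mid [0.53133342 0.00090082 0.03076482] len 0.0687812954165823
axis from bar 78.36830607043738
A [[0.5416 0.0559 0.036 ]
 [0.5347 0.0203 0.036 ]] 79.00609080131827
[[0.53152877 0.00061364 0.03      ]]
B [[0.5414 0.0535 0.036 ]
 [0.5334 0.0138 0.036 ]] 78.6183684966661
[[0.53103713 0.00063593 0.03      ]]
plate edge [[0.4594 0.0697 0.005 ]
 [0.6253 0.0364 0.005 ]] 78.62100369948745 [0.54234776 0.05304983 0.005     ] 0.1691888848002749
plate edge [[0.4583 0.0698 0.005 ]
 [0.6258 0.0372 0.005 ]] 78.98639985324107 [0.54205517 0.05349694 0.005     ] 0.17067281286213548
```

Run:
```python
from h import *
plan([((.5405,.0469,.10),78.7),((.5405,.0469,.042),78.7)])
```

```text
[0.1451, 0.0201, 0.3334, -0.0023, -0.0008, 0.0076] -1
[0.0, 0.0, 0.1933, 0.0, 0.0, 0.0] -1
```

>>> step_arm --pt "0.145 0.02 0.2 -0.002 0 0.008 -1" --pt "0.145 0.02 0.333 -0.002 0 0.008 -1" --pt "0.145 0.02 0.45 -0.002 0 0.008 -1" --pt "0.145 0.02 0.5 -0.002 0 0.008 -1" --pt "0.145 0.02 0.527 -0.002 0 0.008 -1" --pt "0.145 0.02 0.527 -0.002 0 0.008 -1" --pt "0.145 0.02 0.527 -0.002 0 0.008 -1"

```text
time_s: 2.58
position: [0.5418, 0.0463, 0.0428]
tcp_rot: [[0.196, 0.981, 0.002], [0.981, -0.196, -0.0], [0.0, 0.002, -1.0]]
force: [0.0, 0.9, 0.1]
opening: 1.004
grasp_force: 0.0
```

Run:
```python
from h import *
grab("wrist","pics/wC.png")
plan([((.5405,.0469,.042),78.7)])
```

```text
[0.0021, -0.0082, 0.0058, 0.0055, -0.0003, -0.0003] -1
```

View pics/wC.png

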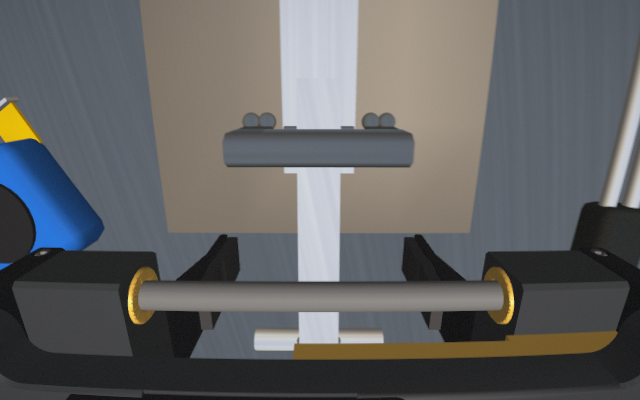

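The fingers straddle the wedge evenly: the wedge centre is at column 319 and the fingers are at 238 and 404. The grasp lies between the bridge and the bar, so I'm closing.

>>> step_arm --pt "0 0 0 0 0 0 0" --pt "0 0 0 0 0 0 0.4" --pt "0 0 0 0 0 0 1" --pt "0 0 0 0 0 0 1" --pt "0 0 0 0 0 0 1" --pt "0 0 0 0 0 0 1" --pt "0 0 0 0 0 0 1" --pt "0 0 0 0 0 0 1"

```text
time_s: 3.3
position: [0.5418, 0.0452, 0.042]
tcp_rot: [[0.197, 0.98, 0.001], [0.98, -0.197, -0.0], [-0.0, 0.001, -1.0]]
force: [0.1, 0.9, -0.2]
opening: 0.479
grasp_force: 0.0
```

>>> step_arm --pt "0 0 0 0 0 0 1" --pt "0 0 0 0 0 0 1" --pt "0 0 0 0 0 0 1" --pt "0 0 0 0 0 0 1"

```text
time_s: 3.63
position: [0.5409, 0.0454, 0.0418]
tcp_rot: [[0.197, 0.98, -0.001], [0.98, -0.197, -0.0], [-0.0, -0.001, -1.0]]
force: [-1.3, -0.0, 0.0]
opening: 0.229
grasp_force: 30.0
```

>>> step_arm --pt "0 -0.004 0 0 0 0.026 1" --pt "0 -0.008 0 0 0 0.052 1" --pt "-0.001 -0.0122 0 0 0 0.078 1" --pt "-0.002 -0.0122 0 0 0 0.078 1"

```text
time_s: 3.97
position: [0.5375, 0.046, 0.0419]
tcp_rot: [[0.258, 0.966, 0.001], [0.966, -0.258, 0.0], [0.001, 0.001, -1.0]]
force: [-0.5, 3.4, -2.0]
opening: 0.224
grasp_force: 30.0
```

>>> step_arm --pt "-0.002 0.007 0 0 0 -0.045 1" --pt "-0.004 0.014 0 0 0 -0.089 1" --pt "-0.006 0.021 0 0 0 -0.133 1" --pt "-0.008 0.0278 0 0 0 -0.178 1" --pt "-0.008 0.0278 0 0 0 -0.178 1"

```text
time_s: 4.38
position: [0.5454, 0.0435, 0.0417]
tcp_rot: [[0.122, 0.993, 0.001], [0.993, -0.122, 0.004], [0.004, 0.001, -1.0]]
force: [-0.3, 10.1, -2.2]
opening: 0.228
grasp_force: 30.0
```

```bash
cat > chk.py <<'E'
from h import *
import sys
c=grab("wrist",sys.argv[1])
im=cv2.cvtColor(np.array(c["image"]),cv2.COLOR_RGB2HSV)
m=cv2.inRange(im,(8,30,60),(25,130,220));m[:, :]*=1
m[240:]=0
ys,xs=np.nonzero(m);b=ys.max();print("plate px",len(xs))
# bottom plate edge: for columns, lowest brown pixel
pts=[]
for x in range(xs.min()+10,xs.max()-10,4):
    yy=np.nonzero(m[:,x])[0]
    if len(yy): pts.append((x,yy.max()))
pts=np.array(pts);med=np.median(pts[:,1])
P=plane(c,pts,.005)
# robust line
k,b=np.polyfit(P[:,0],P[:,1],1)
for _ in range(3):
    r=P[:,1]-(k*P[:,0]+b);g=abs(r)<max(.0008,1.5*np.median(abs(r)));k,b=np.polyfit(P[g,0],P[g,1],1)
print("edge yaw",np.degrees(np.arctan(k))+90,"y at x=.5422:",k*.5422+b)
s=read_state();R=np.array(s["tcp_rot"]);print("tool yaw",np.degrees(np.arctan2(R[1,0],R[0,0])),s["position"],s["force"],s["time_s"])
E
python3 chk.py pics/wD.png
```

```text
plate px 55656
edge yaw 78.64360717804428 y at x=.5422: 0.05380901689592882
tool yaw 82.97050164703137 [0.5453186  0.0434812  0.04168646] [ 0.819366   11.43960079 -2.2297266 ] 4.4333
```

>>> step_arm --pt "-0.001 -0.009 0 0 0 0.056 1" --pt "-0.002 -0.018 0 0 0 0.111 1" --pt "-0.003 -0.027 0 0 0 0.167 1" --pt "-0.0035 -0.0365 0 0 0 0.222 1" --pt "-0.0035 -0.0365 0 0 0 0.222 1"

```text
time_s: 4.85
position: [0.5347, 0.0439, 0.0418]
tcp_rot: [[0.294, 0.956, 0.003], [0.956, -0.294, 0.003], [0.004, 0.002, -1.0]]
force: [1.9, 12.6, -4.3]
opening: 0.227
grasp_force: 30.0
```

```bash
python3 chk.py pics/wE.png
```

```text
plate px 55088
edge yaw 67.38265057773627 y at x=.5422: 0.0593087269113228
tool yaw 72.96794246171707 [0.53476113 0.04392112 0.04176962] [ 1.22729318 12.1624418  -4.04597198] 4.9
```

View pics/wE.png

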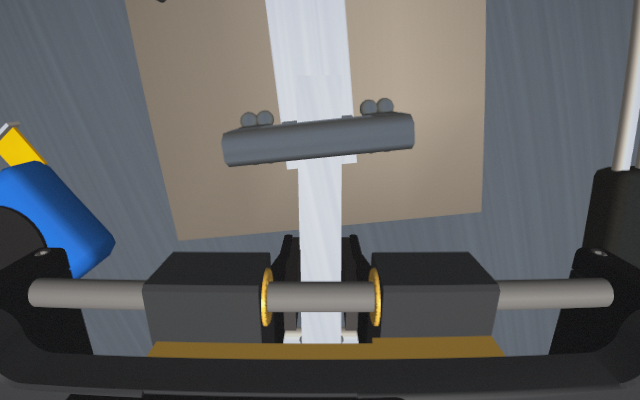

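The wedge is turned about 5° left relative to the bridge and firmly gripped. The plate's edge runs from (178,240) to (483,212), so I'll check its position from those corners.

```bash
cat > chk.py <<'E'
from h import *
import sys
c=grab("wrist",sys.argv[1])
im=cv2.GaussianBlur(cv2.cvtColor(np.array(c["image"]),cv2.COLOR_RGB2HSV),(3,3),0)
m=cv2.inRange(im,(8,30,60),(25,130,220));m[255:]=0
m=cv2.morphologyEx(m,cv2.MORPH_OPEN,np.ones((5,5)))
h=cv2.convexHull(np.argwhere(m>0)[:,::-1].astype(np.int32)).reshape(-1,2)
s=read_state();R=np.array(s["tcp_rot"])
# longest hull edge that is near horizontal and low
best=max((np.linalg.norm(h[i]-h[i-1])*(abs(h[i]-h[i-1])[0]>3*abs(h[i]-h[i-1])[1])*((h[i]+h[i-1])[1]>280),i) for i in range(len(h)))[1]
e=np.array(sorted([h[best].tolist(),h[best-1].tolist()]))
q=plane(c,e,.005);v=q[1]-q[0]
print("edge",e.tolist(),q.round(4).tolist(),"yaw",np.degrees(np.arctan2(v[1],v[0]))+90,"len",np.linalg.norm(v),"mid",q.mean(0).round(4))
print("tool yaw",np.degrees(np.arctan2(R[1,0],R[0,0])),np.round(s["position"],4),np.round(s["force"],1),s["time_s"])
E
python3 chk.py pics/wE2.png
```

```text
edge [[237, 234], [355, 223]] [[0.4919, 0.0638, 0.005], [0.5564, 0.0509, 0.005]] yaw 78.65191771973556 len 0.06580406658005249 mid [0.5242 0.0574 0.005 ]
tool yaw 72.97881131445166 [0.5348 0.0439 0.0418] [ 1.1 12.5 -4.3] 4.95
```

>>> step_arm --pt "-0.003 0.0105 0 0 0 -0.061 1" --pt "-0.005 0.021 0 0 0 -0.122 1" --pt "-0.007 0.0315 0 0 0 -0.183 1" --pt "-0.009 0.0425 0 0 0 -0.245 1" --pt "-0.013 0.033 0 0 0 -0.183 1" --pt "-0.017 0.022 0 0 0 -0.122 1" --pt "-0.021 0.011 0 0 0 -0.061 1" --pt "-0.025 0 0 0 0 0 1"

```text
time_s: 5.62
position: [0.5329, 0.0355, 0.0418]
tcp_rot: [[0.294, 0.956, 0.003], [0.956, -0.294, 0.001], [0.002, 0.003, -1.0]]
force: [0.5, 4.8, -3.5]
opening: 0.227
grasp_force: 30.0
```

```bash
python3 chk.py pics/wF.png
```

```text
edge [[180, 224], [384, 206]] [[0.4617, 0.0703, 0.005], [0.5722, 0.0472, 0.005]] yaw 78.20648185844108 len 0.11288664123192683 mid [0.517  0.0587 0.005 ]
tool yaw 72.81534812504832 [0.5322 0.0352 0.0417] [ 1.8  3.9 -3.1] 5.6667
```

>>> step_arm --pt "-0.003 0.011 0 0 0 -0.056 1" --pt "-0.006 0.022 0 0 0 -0.111 1" --pt "-0.01 0.0335 0 0 0 -0.167 1" --pt "-0.013 0.0447 0 0 0 -0.222 1" --pt "-0.02 0.038 0 0 0 -0.19 1" --pt "-0.03 0.033 0 0 0 -0.16 1" --pt "-0.0386 0.028 0 0 0 -0.129 1" --pt "-0.0386 0.028 0 0 0 -0.129 1"

```text
time_s: 6.33
position: [0.5358, 0.0202, 0.0418]
tcp_rot: [[0.194, 0.981, -0.0], [0.981, -0.194, -0.0], [-0.0, -0.0, -1.0]]
force: [-0.5, 1.1, -3.2]
opening: 0.226
grasp_force: 30.0
```

```bash
python3 chk.py pics/wG.png
```

```text
edge [[163, 185], [435, 186]] [[0.4591, 0.0707, 0.005], [0.6021, 0.0418, 0.005]] yaw 78.54310534807183 len 0.1459032409870588 mid [0.5306 0.0562 0.005 ]
tool yaw 78.86845892459696 [0.5363 0.0204 0.0419] [ 0.1  0.6 -4.7] 6.3833
```

View pics/wG.png

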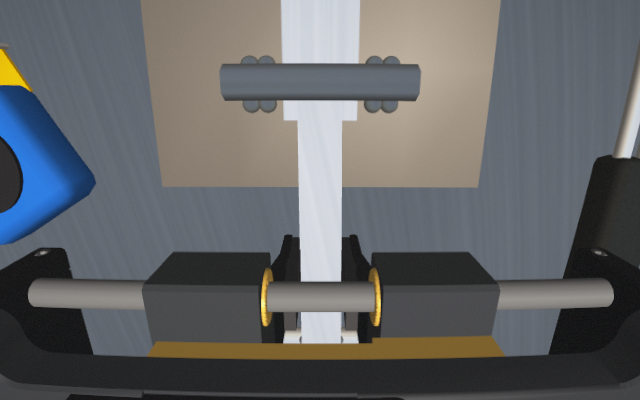

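The wedge points straight at column 320, still held square, and about 25 mm has slid out. The fit-up hasn't moved. Next I pull it clear and lift.

>>> step_arm --pt "-0.03 0 0 0 0 0 1" --pt "-0.06 0 0 0 0 0 1" --pt "-0.09 0 0 0 0 0 1" --pt "-0.09 0 0 0 0 0 1" --pt "-0.09 0 -0.05 0 0 0 1" --pt "-0.09 0 -0.15 0 0 0 1" --pt "-0.09 0 -0.28 0 0 0 1" --pt "-0.09 0 -0.4 0 0 0 1"

```text
time_s: 7.05
position: [0.5308, -0.0061, 0.1629]
tcp_rot: [[0.193, 0.981, -0.001], [0.981, -0.193, 0.0], [0.0, -0.001, -1.0]]
force: [1.2, -0.2, -3.9]
opening: 0.228
grasp_force: 30.0
```

Run:
```python
from h import *
import pickle
t=grab("top","pics/t2.png");s=grab("scene","pics/s2.png")
pickle.dump((t,s),open("c2.pkl","wb"))
a=cv2.resize(cv2.imread("pics/t2.png")[150:280,410:540],(520,520),interpolation=2)
b=cv2.resize(cv2.imread("pics/s2.png")[110:210,150:410],(780,300),interpolation=2)
c=np.zeros((600,800,3),np.uint8);c[:260,:260]=cv2.resize(a,(260,260));
cv2.imwrite("pics/t2s.png",b)
st=read_state();print(st["position"],st["force"],st["grasp_force"],st["time_s"])
# tray + spare from the top picture
im=np.array(t["image"]);g=cv2.cvtColor(im,cv2.COLOR_RGB2GRAY)
m=np.zeros_like(g);m[150:280,410:540]=(g[150:280,410:540]>130)*255
n,l,S,ce=cv2.connectedComponentsWithStats(m);i=1+np.argmax(S[1:,4]);print(S[i],ce[i])
ys,xs=np.nonzero(l==i);p=np.c_[xs,ys].astype(float)
P=plane(t,p,.016)
(cx,cy),wh,ang=cv2.minAreaRect((P[:,:2]*1e4).astype(np.float32));print("spare rect",cx/1e4,cy/1e4,np.array(wh)/1e4,ang)
d=np.zeros_like(g);d[155:275,415:535]=(g[155:275,415:535]<28)*255
k=cv2.morphologyEx(d,cv2.MORPH_CLOSE,np.ones((9,9)))
h=max(cv2.findContours(k,0,2)[0],key=cv2.contourArea).reshape(-1,2)
Q=plane(t,h,.032);(cx,cy),wh,ang=cv2.minAreaRect((Q[:,:2]*1e4).astype(np.float32));print("tray rect",cx/1e4,cy/1e4,np.array(wh)/1e4,ang)
```

```text
[ 0.53562225 -0.0069312   0.16753131] [ 1.13101231  0.7960789  -3.206805  ] 29.966216906905174 7.15
[430 177  36  58 657] [450.47336377 206.80974125]
spare rect 0.549516064453125 -0.316127734375 [0.06871205 0.14235426] 77.65031433105469
tray rect 0.526839697265625 -0.374059375 [0.1994465  0.17632129] 67.37006378173828
```

View pics/t2.png

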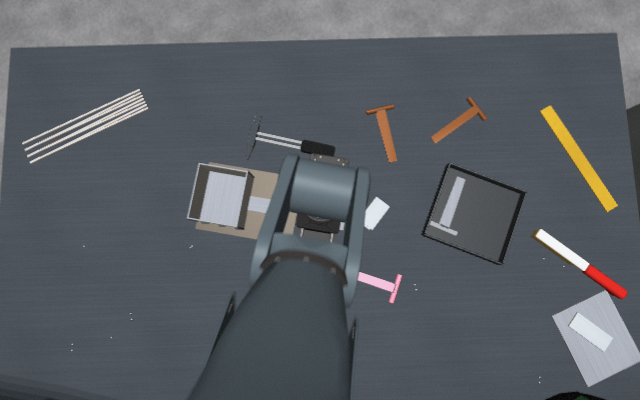

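The arm holds the wedge above and clear of everything. The tray and spare haven't changed: corners at (450,165), (524,191), (500,264) and (423,234), with the spare's bar at (443,229).

Run:
```python
from h import *
plan([((.525,-.13,.17),45),((.50,-.27,.17),11),((.483,-.409,.15),-22.7)],1)
```

```text
[-0.4094, 0.0442, -0.0075, 0.0181, -0.0053, 0.7536] 1
[-0.3889, 0.2711, 0.0, 0.0, 0.0, 0.7556] 1
[-0.144, 0.444, 0.0667, 0.0, 0.0, 0.7489] 1
```

>>> step_arm --pt "-0.08 0.01 0 0 0 0.15 1" --pt "-0.16 0.02 0 0 0 0.3 1" --pt "-0.24 0.03 0 0 0 0.45 1" --pt "-0.33 0.04 0 0 0 0.6 1" --pt "-0.41 0.044 0 0 0 0.754 1" --pt "-0.41 0.044 0 0 0 0.754 1"

```text
time_s: 7.65
position: [0.5208, -0.1336, 0.161]
tcp_rot: [[0.712, 0.702, 0.002], [0.702, -0.712, -0.002], [-0.001, 0.003, -1.0]]
force: [-0.2, 0.2, -3.3]
opening: 0.223
grasp_force: 30.0
```

>>> step_arm --pt "-0.08 0.054 0 0 0 0.15 1" --pt "-0.16 0.108 0 0 0 0.3 1" --pt "-0.24 0.162 0 0 0 0.45 1" --pt "-0.31 0.216 0 0 0 0.6 1" --pt "-0.389 0.271 0 0 0 0.756 1" --pt "-0.389 0.271 0 0 0 0.756 1"

```text
time_s: 8.15
position: [0.4958, -0.2746, 0.1612]
tcp_rot: [[0.983, 0.184, 0.003], [0.184, -0.983, -0.004], [0.002, 0.005, -1.0]]
force: [0.5, -0.2, -2.1]
opening: 0.229
grasp_force: 30.0
```

>>> step_arm --pt "-0.03 0.09 0.01 0 0 0.15 1" --pt "-0.06 0.18 0.02 0 0 0.3 1" --pt "-0.09 0.27 0.04 0 0 0.45 1" --pt "-0.12 0.36 0.05 0 0 0.6 1" --pt "-0.144 0.444 0.067 0 0 0.749 1" --pt "-0.144 0.444 0.067 0 0 0.749 1" --pt "-0.144 0.444 0.067 0 0 0.749 1" --pt "-0.144 0.444 0.067 0 0 0.749 1"

```text
time_s: 8.82
position: [0.4783, -0.4065, 0.1406]
tcp_rot: [[0.923, -0.385, -0.001], [-0.385, -0.923, 0.003], [-0.002, -0.003, -1.0]]
force: [-1.3, 0.7, -4.1]
opening: 0.227
grasp_force: 30.0
```

Run:
```python
from h import *
c=grab("wrist")
u=np.array([np.cos(np.radians(-22.7)),np.sin(np.radians(-22.7))]);n=np.array([-u[1],u[0]]);o=np.array([.524,-.3745])
im=np.array(c["image"])[:,:,::-1].copy()
cor=[np.r_[o+a*.095*u+b*.1*n,.032] for a,b in((1,1),(1,-1),(-1,-1),(-1,1))]
q=proj(c,cor);cv2.polylines(im,[q.astype(int)],True,(0,0,255),1);print(q.round())
cv2.imwrite("pics/wH.png",im)
plan([((.483,-.409,.06),-22.7)],1);print(read_state()["position"])
```

```text
[[106.  30.]
 [401.  26.]
 [385. 279.]
 [145. 277.]]
[0.0177, 0.0038, 0.2699, -0.003, 0.0017, 0.0021] 1
[ 0.47856552 -0.40613657  0.14096981]
```

View pics/wH.png

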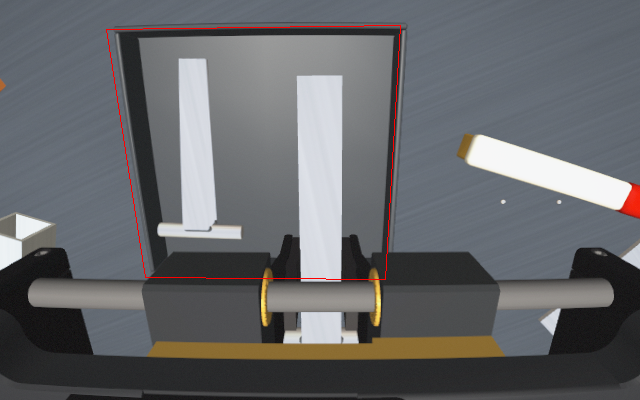

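The drawn tray outline fits within about 4 mm; the real tray sits slightly to the right. The wedge hangs over the empty half at column 320, and the spare is at column 200, well clear. Lowering in stages.

>>> step_arm --pt "0.018 0.0137 0.08 0 0 0 1" --pt "0.018 0.0137 0.16 0 0 0 1" --pt "0.018 0.0137 0.22 0 0 0 1" --pt "0.018 0.0137 0.27 0 0 0 1" --pt "0.018 0.0137 0.3 0 0 0 1" --pt "0.018 0.0137 0.32 0 0 0 1" --pt "0.018 0.0137 0.33 0 0 0 1" --pt "0.018 0.0137 0.33 0 0 0 1"

```text
time_s: 9.53
position: [0.4829, -0.4136, 0.0429]
tcp_rot: [[0.923, -0.385, 0.001], [-0.385, -0.923, -0.0], [0.001, -0.0, -1.0]]
force: [-0.4, 0.4, -2.8]
opening: 0.223
grasp_force: 30.0
```

>>> step_arm --pt "0 0 0.01 0 0 0 1" --pt "0 0 0.02 0 0 0 1" --pt "0 0 0.03 0 0 0 1" --pt "0 0 0.033 0 0 0 1" --pt "0 0 0.036 0 0 0 1" --pt "0 0 0.036 0 0 0 1" --pt "0 0 0.036 0 0 0 1"

```text
time_s: 10.12
position: [0.4826, -0.4141, 0.0324]
tcp_rot: [[0.922, -0.386, 0.001], [-0.386, -0.922, -0.0], [0.002, -0.0, -1.0]]
force: [-0.2, 0.0, -1.2]
opening: 0.225
grasp_force: 30.0
```

>>> step_arm --pt "0 0 0.002 0 0 0 1" --pt "0 0 0.004 0 0 0 1" --pt "0 0 0.004 0 0 0 1" --pt "0 0 0.004 0 0 0 1"

```text
time_s: 10.45
position: [0.4827, -0.4142, 0.0319]
tcp_rot: [[0.923, -0.386, 0.002], [-0.386, -0.923, -0.001], [0.002, -0.0, -1.0]]
force: [-0.2, 1.0, 5.7]
opening: 0.226
grasp_force: 30.0
```

>>> step_arm --pt "0 0 0 0 0 0 0.4" --pt "0 0 0 0 0 0 0.25" --pt "0 0 0 0 0 0 0.1" --pt "0 0 0 0 0 0 0.1" --pt "0 0 0 0 0 0 0.1" --pt "0 0 0 0 0 0 0.1"

```text
time_s: 10.95
position: [0.4827, -0.4141, 0.0308]
tcp_rot: [[0.922, -0.386, 0.002], [-0.386, -0.922, -0.0], [0.002, -0.0, -1.0]]
force: [-0.0, 0.1, 0.3]
opening: 0.444
grasp_force: 0.0
```

>>> step_arm --pt "0 0 -0.03 0 0 0 0.1" --pt "0 0 -0.09 0 0 0 0.1" --pt "0 0 -0.2 0 0 0 0.1" --pt "0 0 -0.32 0 0 0 0.1" --pt "0 0 -0.45 0 0 0 0.1" --pt "0 0 -0.6 0 0 0 0.1" --pt "0 0 -0.6 0 0 0 0.1"

```text
time_s: 11.53
position: [0.4856, -0.4176, 0.2205]
tcp_rot: [[0.922, -0.386, 0.012], [-0.386, -0.922, -0.013], [0.017, 0.008, -1.0]]
force: [0.6, -1.1, 0.4]
opening: 0.448
grasp_force: 0.0
```

Run:
```python
from h import *
c=grab("wrist","pics/wI.png");s=grab("scene","pics/sI.png")
a=cv2.imread("pics/wI.png");b=cv2.resize(cv2.imread("pics/sI.png")[100:200,130:290],(320,200))
cv2.imwrite("pics/fin.png",np.vstack([a,np.hstack([b,np.zeros((200,320,3),np.uint8)])]))
st=read_state();print(st["position"],st["opening"],st["force"],st["time_s"])
```

```text
[ 0.4834683  -0.41522972  0.21468075] 0.45446362966409243 [ 0.04732969 -0.14561527 -0.11130959] 11.6333
```

View pics/fin.png

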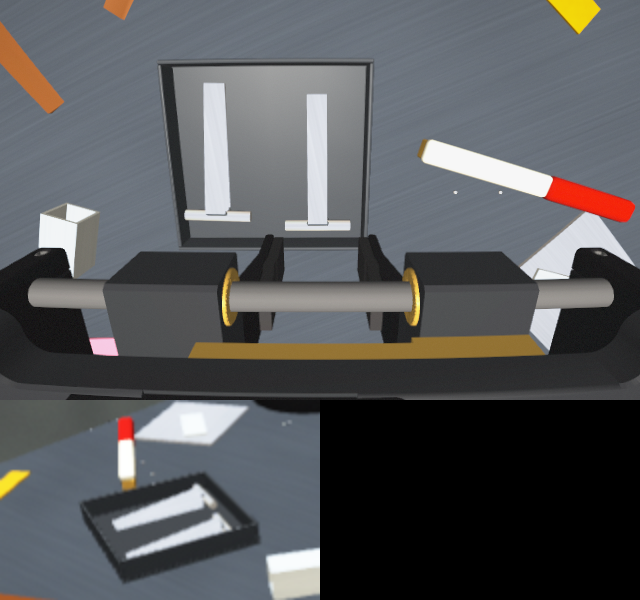

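Both wedges lie flat inside the tray. The placed one runs from (317,95) to its bar at (318,226), clear of the walls and the spare, and the gripper touches nothing. Handing in.

```bash
python3 -c "
from rig import *
print(hand_in())"
```

```text
the job is handed in; nothing more can be done
None
```

The wedge was rocked free and laid flat in the tray beside the spare at about 11.6 s, with the fit-up still in place in every check up to the final pull; the job is handed in, but no verdict came back.

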